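Close a steel test cell on the capstan press

TASK

Close the steel test cell, whose push-in lid still stands proud: stand it upright in the round nest of the press's loading shuttle, push the shuttle fully home under the ram, then turn the four-spoke capstan clockwise (seen from above), pushing spoke after spoke, until the ram has pressed the lid fully home and the capstan stands firmly on its stop. Feel for the stops: never lean on the press with more than about 30 N. Leave the ram down and do not disturb the things standing around.

Things in the scene. Friction and masses are not known exactly. Their poses are not given: they have to be found in the camera images.
- cell_centre (a point): Steel test cell (loose, about 0.4 kg, plain turned cylinder): body 51 mm diameter and 56 mm high; on it an aluminium lid 48 mm in diameter, 10 mm high with a 32 mm boss. 66 mm high with the lid home, up to 72 mm while proud. This point is on its axis 33 mm above its foot; its z is the cell's axis. Stands on the bench at the start.
- lid (a joint): How far the lid stands proud of the cell's rim, in m: about 0.004 to 0.006 at the start, 0 when fully home. A tight press fit: it takes about 50 N on the lid to move it.
- press: The fixed closing press. Origin on the bench below the ram axis, z up. Bed x -61 to +133, y -75 to +75 mm, 14 mm high; slideway x -52 to +52 mm along -y to y = -255 mm. Behind, at x = +112, y = +-45 mm, two 20 mm pillars, tops 340 mm above the bench, carry the crosshead: the space above the capstan is open in front (-x) and at both sides but closed behind.
- nest (a point): Centre of the nest floor on the shuttle (29 mm above the bench): a round recess about 58 mm across and 7 mm deep, walled by a ring 72 mm in outer diameter, that takes the cell's 51 mm foot (edge chamfered). Moves with the shuttle; at the start it is 165 mm from the ram axis along the press's -y, clear of the capstan.
- shuttle_handle (a point): Middle of the horizontal bar of the shuttle's bow handle: 10 mm round bar, 40 mm long, along the press's x axis, 74 mm above the bench, on two posts 52 mm apart; 160 mm beyond the nest centre along the press's -y. Pushing it to the press's +y drives the shuttle home; sliding friction about 3 N.
- shuttle (a joint): Travel of the shuttle in m: 0 at the loading end, 0.165 fully home against its end stop, nest under the ram.
- hub (a point): Point on the capstan's vertical axis in the plane of its spokes, 217 mm above the bench; the capstan keeps this height. Hub 48 mm diameter, top 14 mm above this point; the threaded spindle through it stands up to 55 mm above this point and sinks as the ram goes down. Below the spokes the crosshead (68 mm round, with a 52 mm wide arm back to the pillars) has its top 34 mm below this point.
- spoke_knob (a point): Centre of the ball knob (26 mm diameter) at the end of one of the four spokes, 90 mm from the axis. Spokes are 10 mm round steel bars at 90 degrees, all alike, all with knobs.
- capstan (a joint): Angle of the capstan in rad, growing clockwise seen from above, 0 to 1 at the start; it lowers the ram 5.5 mm per rad. Free running takes about 0.3 Nm (4 N at 70 mm from the axis), pressing the lid about 0.58 Nm; then the turning stops dead. The firm stop lies between 5 and 6 rad and is to be felt, not counted.
- vial_a: Small capped glass vial, 27 mm diameter, 56 mm high, standing behind the slideway; origin under its centre. Not to be disturbed.
- vial_b: Second vial like the first, beside it. Not to be disturbed.
- brass_weight: Brass weight with a knob, 25 mm diameter, 30 mm high, behind the slideway; origin under its centre. Not to be disturbed.
- layer_ring: Flat steel ring, 58 mm diameter, 12 mm high, on the bench on the left; origin under its centre. Not to be disturbed.
- sample_jar: White sample jar with a lid, 58 mm diameter, 83 mm high, on the left; origin under its centre. Not to be disturbed.
- bolt: Hexagon bolt standing on its head, 15 mm wide, 35 mm high, on the left; origin under its centre. Not to be disturbed.

How it is judged (in metres and radians):
On the way, in this order (a step that is already met when the one before it is completed fails the run):
1. the cell stands upright in the nest of the shuttle, let go, its lid still proud (horizontal distance between cell_centre and nest below 0.005 m and z of cell_centre in the frame of nest below 0.0355 m and angle between cell_centre's own z axis and vertical below 0.05 rad and value of joint lid above 0.0025 m and contact force between the fingers and cell below 0.5 N), for 0.2 s.
2. the shuttle is fully home under the ram with the cell in its nest and the lid still proud (value of joint shuttle above 0.162 m and horizontal distance between cell_centre and nest below 0.005 m and value of joint lid above 0.0025 m), for 0.2 s.
3. the capstan stands on its stop and the ram has pressed the lid home (value of joint capstan above 5.22 rad and value of joint lid below 0.0008 m and value of joint shuttle above 0.162 m), for 0.2 s.
At the end, for the whole second after the job is handed in: The lid is home within 0.8 mm, the capstan rests within 0.1 rad of its stop with the ram down, the shuttle is home within 3 mm and the cell stands upright (within 0.05 rad) in the nest, within 5 mm of its centre (value of joint lid below 0.0008 m and value of joint capstan above 5.19 rad and velocity of joint capstan below 0.05 rad/s and value of joint shuttle above 0.162 m and horizontal distance between cell_centre and nest below 0.005 m and angle between cell_centre's own z axis and vertical below 0.05 rad); the robot touches nothing.
It fails at once if the fingers press on the press (capstan, shuttle or frame) with more than 38 N (contact force between the fingers and press above 38 N).
It fails at once if a bystander is moved by more than 15 mm (distance of any of vial_a, vial_b, brass_weight, layer_ring, sample_jar, bolt from where it was at the start of the episode above 0.015 m).
It also fails if it takes over 72 s, if anything falls off the work surface, if the arm or the gripper's body presses on something with over 40 N, if the wrist force passes 120 N, or if a joint passes its speed limit or range.

ROBOT

A 6-joint arm with a two-finger parallel gripper is mounted at the origin on a cart in front of the work surface, level with it; the furniture and walls round the work are solid. World frame = base frame: x ahead of the robot, y to its left, z up, the work surface at z = 0. Lengths are in mm, angles in rad, forces in N, time in s.
With the tool pointing down it reaches from about 275 to 975 mm from the base axis. Payload 8.4 kg.
Tool frame: the origin (TCP) lies on the mounting face of the last link; the fingertips stand arm.tcp_to_tips ahead of it and the grasp point (between the pads) lies 171 mm ahead of it (arm.tcp_to_tips is the distance from the TCP to the fingertips, in mm); z points along the fingers, y is the direction in which the jaws open and shut (so a half turn about z gives the same grasp; the last joint's range is limited). The gripper opens to 92 mm and grips with 3 to 60 N. Pads are 20 mm wide; open, the fingers measure 128 mm over their backs; the gripper's body (75 mm by 189 mm) begins 69 mm behind the grasp point.
Start: joints at [1.143, 0.353, 1.633, -0, 1.155, -0.002], TCP at [258.155, 569.197, 404.683] pointing down, gripper open.
Joint ranges: [-2.63, 2.63], [-0.92, 2.1], [0.06, 2.66], [-1.3, 4.44], [0, 2.69], [-3.02, 3.02]. Speed limits (rad/s): [2.22, 2.22, 2.79, 3.14, 3.14, 3.14].

INTERFACE

Orientations are given as a unit quaternion [w, x, y, z].
In Python, from rig import arm gives the robot as it stands.
- The arm moves only by the shell command python3 -m crank 'ROWS' [FORCE]. ROWS is JSON, a list of rows, each a list of 5 numbers: the shift along the world's x, y, z normalised to -1 to 1, where 1 is 0.1 m, then the turn about the world's z normalised to -1 to 1, where 1 is 90 degrees, then the opening, from -1 (shut) to 1 (fully open). In form: [[dx, dy, dz, spin, claw], ...]. A call has 1 to 10 rows; each row shifts and turns the commanded pose from where the row before left it; what a row does not reach is not made up. A row lasts 1/12 s, in which the tool goes at most 41.7 mm and 7.16 degrees, less where a joint would pass 70% of its speed; a pose out of reach is approached as far as the arm can. A call with a number of a shift or a turn outside -1 to 1 is refused whole. A call with a gripper value outside its range is refused whole. The fingers move at their own pace and stop on an object; FORCE is the grip in N (left out, the last holds). Time passes only in rows, so rows that do not move let the fingers close. It gives the time, the measured TCP pose, the force and the opening at its end, in the units of the state.
- arm.read_state(): the state, without advancing time (a new reading comes with each control period).
- arm.grab_frame(name): name is "scene" or "top"; returns the picture (400x640x3 uint8, red, green, blue); there is no depth.
- arm.get_calibration(name): a dict with "K" (3x3 intrinsics, pixels), "R" (3x3) and "t" (3): a world point X has camera coordinates R X + t. Camera axes: x right, y down, z forward; pixel columns grow to the right and rows downward; lengths in mm; the calibration is good to about 2 mm. A picture is of the moment at which its call begins. get_calibration takes no time and is no camera call.
- arm.job_done(): hands the job in, once; it reports no verdict.
The state is a dict: "t": time; "q": joint angles; "qd": joint speeds; "effort": joint torques, N m; "tool_pos": TCP position; "eef_rot": TCP orientation; "contact_force": force on the tool from outside, world axes, zero at the start; "wrist_torque": the same for the moment, N m; "gripper_width": finger opening in mm.
Only numpy, scipy, OpenCV 4.12 (cv2) and the standard library are available. Lean on these libraries where they do the work, as an engineer would, in place of code of your own. Each camera call takes 0.05 s, during which the arm holds its last target. There are 200 camera calls.

## Working session

There is one attempt and no reset: what is moved stays moved. The work goes in short steps, Python scripts to look and compute and a shell command to move; the robot and the scene stay as the last step left them, time stands still between calls to the robot, and variables do not carry over. Pictures are saved under pics/ and viewed, on a budget of 10 in all, crops included, one or two more only if the job needs it, and the job is handed in when it is done.

```bash
ls; mkdir -p pics; python3 - <<'E'
from rig import arm
import cv2
s=arm.read_state();print({k:s[k] for k in ['t','tool_pos','eef_rot','contact_force','gripper_width']},arm.tcp_to_tips)
for n in['scene','top']:
    cv2.imwrite(f'pics/{n}0.png',arm.grab_frame(n)[:,:,::-1]);print(n,arm.get_calibration(n))
E
```

```text
pics
{'t': 0.0, 'tool_pos': array([258.06666372, 568.98455716, 403.98385274]), 'eef_rot': array([-1.41806500e-04,  2.11282564e-01,  9.77424800e-01, -6.46602651e-04]), 'contact_force': array([ 0.59043839, -0.5517389 , -0.38770721]), 'gripper_width': 92.10036403070615} 190.1
scene {'K': array([[437.10885359,   0.        , 315.03477168],
       [  0.        , 437.10885359, 203.0710277 ],
       [  0.        ,   0.        ,   1.        ]]), 'R': array([[ 0.71639603, -0.69768514,  0.00349056],
       [-0.4449409 , -0.46071573, -0.76796394],
       [ 0.53740518,  0.54861322, -0.64048357]]), 't': array([-358.90920276,  455.36694038,  927.01862962])}
top {'K': array([[383.85063078,   0.        , 310.32349955],
       [  0.        , 383.85063078, 201.25487116],
       [  0.        ,   0.        ,   1.        ]]), 'R': array([[-0.01870274, -0.99977849,  0.00965275],
       [-0.99416046,  0.01756967, -0.10647198],
       [ 0.1062788 , -0.0115877 , -0.99426885]]), 't': array([ 110.76905929,  588.80080677, 1142.6065886 ])}
```

View pics/top0.png

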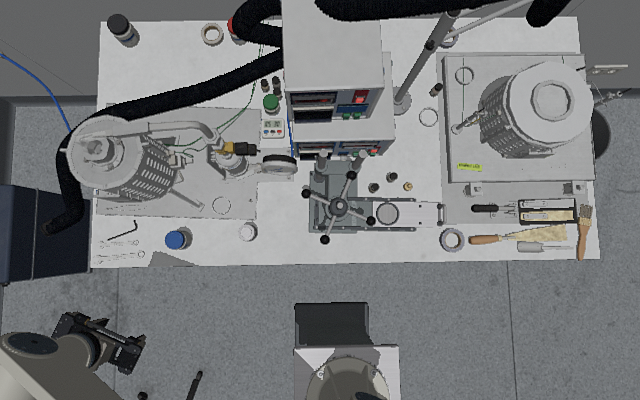

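View pics/scene0.png

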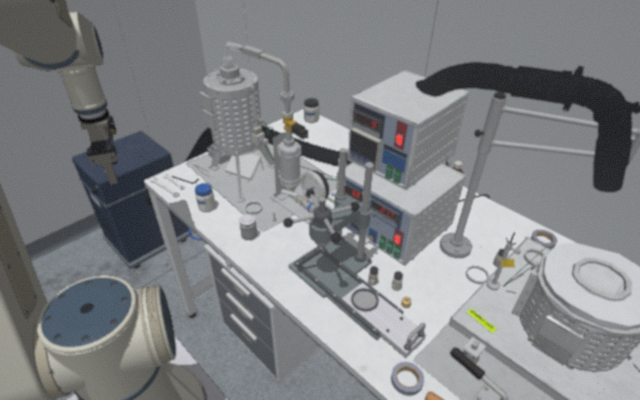

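```bash
python3 - <<'E'
import cv2,numpy as np
t=cv2.imread('pics/top0.png');s=cv2.imread('pics/scene0.png')
a=cv2.resize(t[140:260,200:480][:, :266],(798,360),interpolation=cv2.INTER_CUBIC)
b=cv2.resize(s[180:300,180:446],(798,360),interpolation=cv2.INTER_CUBIC)
b=b[:240]
cv2.imwrite('pics/c1.png',np.vstack([a,b]))
E
```

```text
(no output)
```

View pics/c1.png

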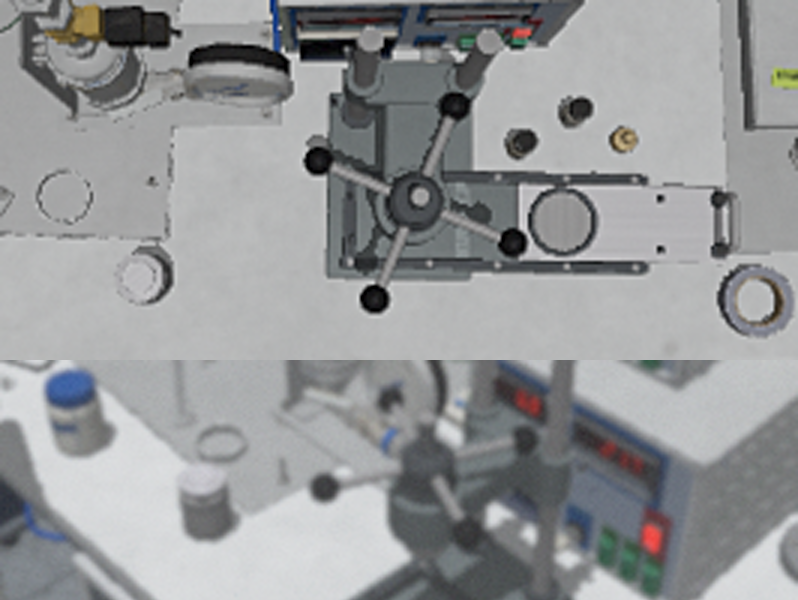

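```bash
cat > h.py <<'E'
import numpy as np,cv2
from rig import arm
def ray(n,u,v,z):
    c=arm.get_calibration(n);K,R,t=c['K'],c['R'],c['t']
    d=R.T@np.linalg.solve(K,[u,v,1]);o=-R.T@t
    return (o+d*(z-o[2])/d[2])
def proj(n,X):
    c=arm.get_calibration(n);p=c['K']@(c['R']@np.array(X,float)+c['t']);return p[:2]/p[2]
def knobs(n,img,roi=(290,160,390,250),z=217):
    x0,y0,x1,y1=roi;g=img[y0:y1,x0:x1].max(2)
    m=(g<45).astype(np.uint8);k,l,st,c=cv2.connectedComponentsWithStats(m)
    out=[(st[i,4],c[i]+[x0,y0],ray(n,*(c[i]+[x0,y0]),z)) for i in range(1,k) if st[i,4]>25]
    return out
E
python3 - <<'E'
from h import *
t=cv2.imread('pics/top0.png')
for a,p,X in knobs('top',t): print(a,p.round(1),X.round(1))
g=cv2.cvtColor(t,cv2.COLOR_BGR2GRAY)
print('nest ring', ray('top',387.3,213.3,36).round(1))
for nm,(x0,y0,x1,y1),s in [('nest',(368,195,408,232),6),('cell',(232,215,266,248),6)]:
    im=cv2.resize(g[y0:y1,x0:x1],None,fx=s,fy=s,interpolation=cv2.INTER_CUBIC)
    c=cv2.HoughCircles(im,cv2.HOUGH_GRADIENT,1,10,param1=120,param2=20,minRadius=30,maxRadius=80)
    if c is not None:
        for q in c[0][:5]:
            u,v=x0+(q[0]+.5)/s-.5,y0+(q[1]+.5)/s-.5
            print(nm,round(u,1),round(v,1),round(q[2]/s,1),ray('top',u,v,36 if nm=='nest' else 66).round(1))
print('handle',ray('top',200+733/3,140+222/3,74))
for n,p in[('bed far-left',(330,275)),('rail end top',(645,180)),('rail end bot',(645,268))]:
    print(n,ray('top',200+p[0]/3,140+p[1]/3,14).round(1))
E
python3 - <<'E'
import cv2,numpy as np
t=cv2.imread('pics/top0.png');s=cv2.imread('pics/scene0.png')
a=cv2.resize(t[210:255,225:275],(400,360),interpolation=cv2.INTER_CUBIC)
b=cv2.resize(s[205:250,225:275],(400,360),interpolation=cv2.INTER_CUBIC)
cv2.imwrite('pics/c2.png',np.hstack([a,b]))
E
```

```text
66 [351.2 174.8] [638.   -4.9 217. ]
27 [374.6 186.4] [606.5 -64.6 217. ]
63 [305.8 193. ] [592.4 113.4 217. ]
63 [370.3 220.4] [518.8 -50.4 217. ]
62 [324.2 239.1] [473.4  68.7 217. ]
nest ring [ 549.2 -133.2   36. ]
nest 387.2 213.7 11.7 [ 548.1 -132.7   36. ]
nest 387.3 212.0 10.7 [ 553.2 -133.4   36. ]
nest 385.7 212.7 13.2 [ 551.2 -128.3   36. ]
nest 386.0 215.3 11.4 [ 543.1 -129.    36. ]
nest 385.0 210.8 13.0 [ 556.9 -126.5   36. ]
cell 247.0 230.5 10.6 [503.9 288.   66. ]
cell 248.8 232.5 8.3 [497.9 282.6  66. ]
cell 245.0 231.8 8.8 [500.1 293.9  66. ]
cell 246.3 233.5 10.7 [495.1 290.   66. ]
handle [ 541.41326065 -293.20197555   74.        ]
bed far-left [498.5 102.6  14. ]
rail end top [ 590.7 -225.8   14. ]
rail end bot [ 499.7 -221.5   14. ]
```

View pics/c2.png

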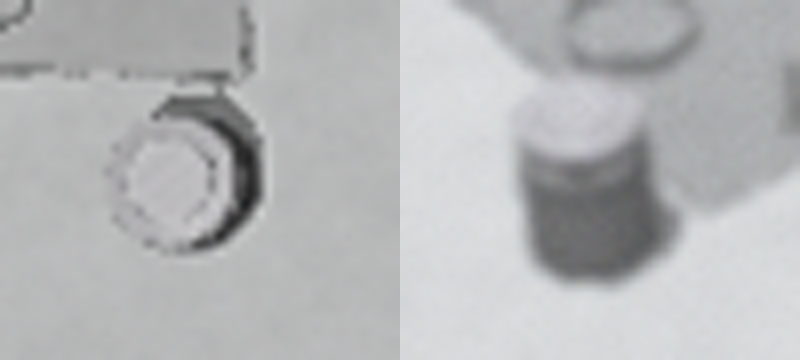

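```bash
python3 - <<'E'
from h import *
print('top boss',ray('top',246.15,231.9,71),'scene lid rim',ray('scene',247,219.5,68))
print(proj('scene',[499,289,68]),proj('scene',[499,289,0]),proj('top',[499,289,71]))
for p in[(520,143),(575,110),(625,138)]: print('vial/brass',ray('top',200+p[0]/3,140+p[1]/3,45))
E
python3 -m crank '[[0,0,0,-0.0796,1],[0,0,0,-0.0796,1],[0,0,0,-0.0796,1],[0,0,0,-0.0796,1],[0,0,0,-0.0796,1],[0,0,0,-0.0796,1],[0,0,0,-0.0796,1],[0,0,0,-0.0796,1],[0,0,0,-0.0796,1],[0,0,0,-0.0436,1]]' 30
```

```text
top boss [499.69226951 289.71326474  71.        ] scene lid rim [497.04474809 288.24932477  68.        ]
[247.36853827 219.07603209] [249.46888465 235.42300467] [246.394723   232.13301053]
vial/brass [627.32035373 -91.88506817  45.        ]
vial/brass [ 660.17630932 -149.06358072   45.        ]
vial/brass [ 630.58747973 -198.65531704   45.        ]
t: 0.93
tool_pos: [258.1, 569.1, 404.3]
eef_rot: [0.0, 0.726, 0.687, -0.0]
contact_force: [-0.3, -0.1, 0.6]
gripper_width: 91.7
```

```bash
python3 -m crank '[[0.241,-0.28,0,0,1],[0.241,-0.28,0,0,1],[0.241,-0.28,0,0,1],[0.241,-0.28,0,0,1],[0.241,-0.28,0,0,1],[0.241,-0.28,0,0,1],[0.241,-0.28,0,0,1],[0.241,-0.28,0,0,1],[0.241,-0.28,0,0,1],[0.241,-0.28,0,0,1]]'
python3 -m crank '[[0,0,-0.2,0,1],[0,0,-0.2,0,1],[0,0,-0.2,0,1],[0,0,0,0,1],[0,0,0,0,1]]'
```

```text
t: 1.77
tool_pos: [499.9, 287.5, 404.5]
eef_rot: [-0.0, 0.724, 0.69, -0.0]
contact_force: [-0.1, 0.2, -0.6]
gripper_width: 91.2
t: 2.18
tool_pos: [498.8, 289.0, 343.8]
eef_rot: [-0.0, 0.724, 0.69, -0.001]
contact_force: [-0.7, -0.2, -0.0]
gripper_width: 92.2
```

```bash
python3 -m crank '[[0,0,-0.2,0,1],[0,0,-0.2,0,1],[0,0,-0.2,0,1],[0,0,-0.2,0,1],[0,0,-0.2,0,1],[0,0,-0.2,0,1],[0,0,-0.18,0,1],[0,0,0,0,1],[0,0,0,0,1]]'
python3 -m crank '[[0,0,0,0,-1],[0,0,0,0,-1],[0,0,0,0,-1],[0,0,0,0,-1],[0,0,0,0,-1],[0,0,0,0,-1],[0,0,0,0,-1],[0,0,0,0,-1]]' 30
```

```text
t: 2.93
tool_pos: [499.4, 289.6, 207.3]
eef_rot: [-0.0, 0.724, 0.69, -0.0]
contact_force: [-0.2, 0.5, -0.1]
gripper_width: 91.8
t: 3.6
tool_pos: [499.2, 289.2, 207.0]
eef_rot: [0.0, 0.724, 0.69, 0.0]
contact_force: [-0.9, -0.8, 4.1]
gripper_width: 50.6
```

```bash
python3 -m crank '[[0,0,0.2,0,-1],[0,0,0.2,0,-1],[0,0,0.2,0,-1],[-0.267,-0.233,0,0,-1],[-0.267,-0.233,0,0,-1],[-0.267,-0.233,0,0,-1],[-0.267,-0.233,0,0,-1],[-0.267,-0.233,0,0,-1],[-0.267,-0.233,0,0,-1],[0,0,0,0,-1]]'
python3 -m crank '[[0,-0.353,0,0,-1],[0,-0.353,0,0,-1],[0,-0.353,0,0,-1],[0,-0.353,0,0,-1],[0,-0.353,0,0,-1],[0,-0.353,0,0,-1],[0,-0.353,0,0,-1],[0,-0.353,0,0,-1],[0,0,0,0,-1],[0,0,0,0,-1]]'
python3 -m crank '[[0.25,0,0,0,-1],[0.25,0,0,0,-1],[0.25,0,0,0,-1],[0.25,0,0,0,-1],[0.25,0,0,0,-1],[0.25,0,0,0,-1],[0.25,0,0,0,-1],[0.25,0,0,0,-1],[0,0,0,0,-1],[0,0,0,0,-1]]'
python3 - <<'E'
from h import *
for n in['scene','top']: cv2.imwrite(f'pics/{n}1.png',arm.grab_frame(n)[:,:,::-1])
t=cv2.imread('pics/top1.png');s=cv2.imread('pics/scene1.png')
cv2.imwrite('pics/c3.png',np.hstack([cv2.resize(a,(400,400),interpolation=cv2.INTER_CUBIC) for a in(t[150:270,330:450],s[220:340,310:430])]))
E
```

```text
t: 4.43
tool_pos: [332.5, 145.6, 265.1]
eef_rot: [-0.002, 0.724, 0.69, -0.005]
contact_force: [-1.4, -0.5, -5.9]
gripper_width: 50.0
t: 5.27
tool_pos: [338.8, -134.7, 266.5]
eef_rot: [-0.0, 0.726, 0.688, -0.0]
contact_force: [-1.1, 0.2, -4.5]
gripper_width: 50.4
t: 6.1
tool_pos: [539.6, -131.2, 266.0]
eef_rot: [-0.001, 0.723, 0.691, -0.0]
contact_force: [0.5, 0.7, -4.7]
gripper_width: 50.4
```

View pics/c3.png

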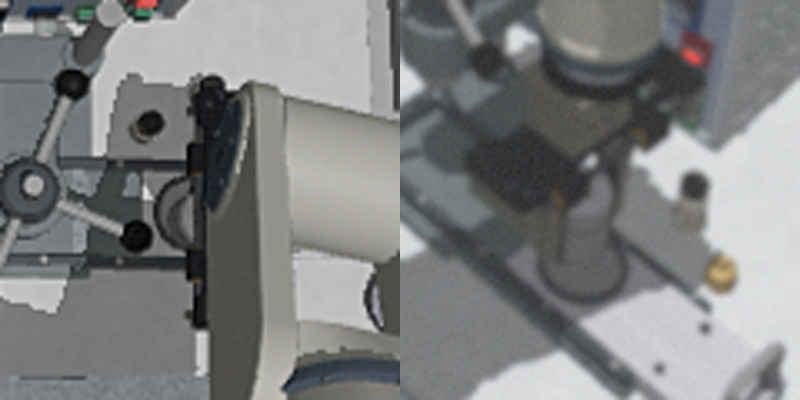

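```bash
python3 -m crank '[[0.045,-0.01,0,0,-1],[0.045,-0.01,0,0,-1],[0,0,-0.08,0,-1],[0,0,-0.08,0,-1],[0,0,0,0,-1],[0,0,0,0,-1]]'
python3 -m crank '[[0,0,-0.03,0,-1],[0,0,-0.03,0,-1],[0,0,-0.03,0,-1],[0,0,-0.02,0,-1],[0,0,0,0,-1],[0,0,0,0,-1]]'
```

```text
t: 6.7
tool_pos: [547.3, -135.0, 249.7]
eef_rot: [-0.001, 0.724, 0.69, -0.001]
contact_force: [0.4, -0.5, -4.2]
gripper_width: 50.4
t: 7.2
tool_pos: [547.9, -135.0, 239.6]
eef_rot: [-0.0, 0.724, 0.69, -0.0]
contact_force: [-0.2, -0.5, -4.1]
gripper_width: 50.6
```

```bash
python3 -m crank '[[0.003,0.016,0,0,-1],[0,0,0,0,-1],[0,0,-0.02,0,-1],[0,0,-0.01,0,-1],[0,0,0,0,-1],[0,0,0,0,-1]]'
```

```text
t: 7.7
tool_pos: [548.2, -133.4, 236.6]
eef_rot: [-0.0, 0.724, 0.69, -0.0]
contact_force: [-0.3, 0.3, -3.9]
gripper_width: 50.3
```

```bash
python3 -m crank '[[0,0,-0.01,0,-1],[0,0,-0.005,0,-1],[0,0,0,0,-1],[0,0,0,0,-1]]'
```

```text
t: 8.03
tool_pos: [548.3, -133.4, 235.9]
eef_rot: [0.0, 0.724, 0.69, 0.0]
contact_force: [-3.3, 0.9, 5.3]
gripper_width: 50.6
```

```bash
python3 -m crank '[[0,0,0,0,-0.3],[0,0,0,0,0.2],[0,0,0,0,0.6],[0,0,0,0,1],[0,0,0,0,1],[0,0,0,0,1],[0,0,0,0,1],[0,0,0,0,1]]'
python3 -m crank '[[0,0,0.1,0,1],[0,0,0.25,0,1],[0,0,0.25,0,1],[0,0,0.25,0,1],[0,0,0.2,0,1],[0,-0.3,0,0,-1],[0,-0.3,0,0,-1],[0,-0.3,0,0,-1],[0,-0.3,0,0,-1],[0,-0.3,0,0,-1]]'
```

```text
t: 8.7
tool_pos: [548.3, -133.4, 235.1]
eef_rot: [-0.0, 0.724, 0.69, -0.0]
contact_force: [-0.2, 0.8, 0.4]
gripper_width: 91.2
t: 9.53
tool_pos: [548.1, -284.7, 341.2]
eef_rot: [0.0, 0.724, 0.69, 0.0]
contact_force: [0.5, 0.2, 0.1]
gripper_width: 60.4
```

```bash
python3 - <<'E'
from h import *
for n in['scene','top']: cv2.imwrite(f'pics/{n}2.png',arm.grab_frame(n)[:,:,::-1])
t=cv2.imread('pics/top2.png');s=cv2.imread('pics/scene2.png')
cv2.imwrite('pics/c4.png',np.hstack([cv2.resize(a,(400,400),interpolation=cv2.INTER_CUBIC) for a in(t[160:260,350:450],s[230:350,330:450])]))
s=arm.read_state();print(s['tool_pos'],s['gripper_width'])
E
```

```text
[ 548.10820431 -286.9391713   341.10996268] 52.38401394662577
```

View pics/c4.png

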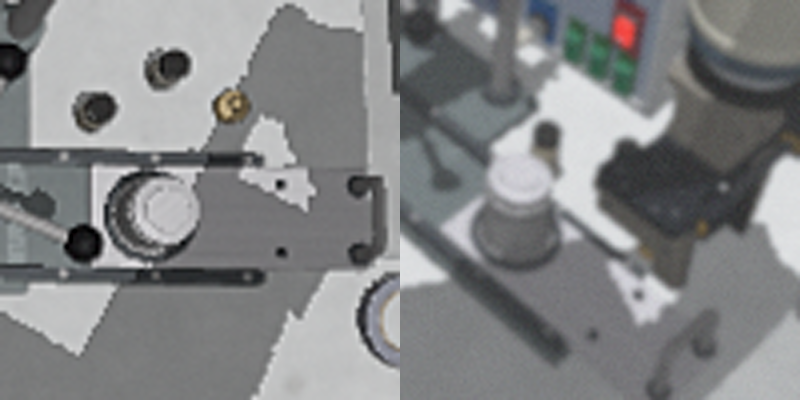

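```bash
python3 -m crank '[[-0.07,-0.3,0,0,-1],[0,-0.3,0,0,-1],[0,0,-0.3,0,-1],[0,0,-0.3,0,-1],[0,0,-0.3,0,-1],[0,0,0,0,-1],[0,0,0,0,-1]]' 20
python3 -m crank '[[0.004,0.08,0,0,-1],[0.004,0.08,0,0,-1],[0.004,0.08,0,0,-1],[0.004,0.08,0,0,-1],[0.004,0.08,0,0,-1],[0.004,0.08,0,0,-1],[0.004,0.08,0,0,-1],[0,0,0,0,-1]]'
```

```text
t: 10.22
tool_pos: [540.9, -342.6, 249.6]
eef_rot: [-0.002, 0.724, 0.69, -0.0]
contact_force: [0.0, 0.2, 0.6]
gripper_width: 6.3
t: 10.88
tool_pos: [544.1, -285.8, 250.3]
eef_rot: [-0.0, 0.724, 0.69, 0.0]
contact_force: [-0.1, 0.4, -0.9]
gripper_width: 0.5
```

```bash
python3 - <<'E'
from h import *
for n in['scene','top']: cv2.imwrite(f'pics/{n}3.png',arm.grab_frame(n)[:,:,::-1])
t=cv2.imread('pics/top3.png');s=cv2.imread('pics/scene3.png')
cv2.imwrite('pics/c5.png',np.hstack([cv2.resize(a,(400,400),interpolation=cv2.INTER_CUBIC) for a in(t[160:260,350:450],s[250:370,350:470])]))
E
```

```text
(no output)
```

View pics/c5.png

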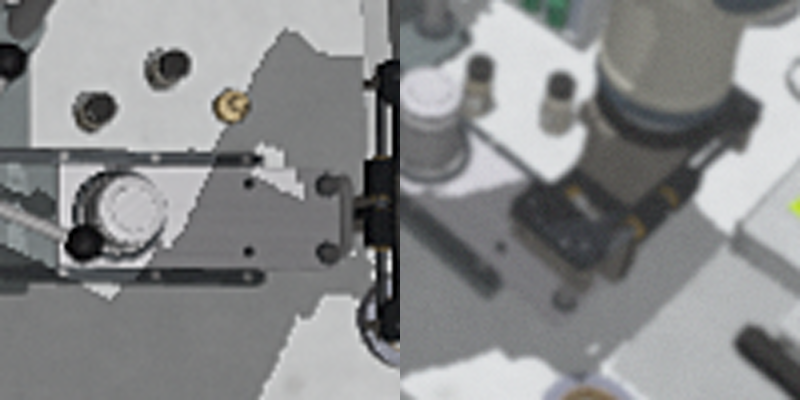

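```bash
python3 -m crank '[[0.003,0.06,0,0,-1],[0.005,0.11,0,0,-1],[0.005,0.11,0,0,-1],[0.005,0.11,0,0,-1],[0.005,0.11,0,0,-1],[0.005,0.11,0,0,-1],[0.005,0.11,0,0,-1],[0.005,0.11,0,0,-1],[0.005,0.11,0,0,-1],[0.005,0.11,0,0,-1]]'
python3 -m crank '[[0.003,0.06,0,0,-1],[0.003,0.06,0,0,-1],[0.002,0.04,0,0,-1],[0.002,0.04,0,0,-1],[0.002,0.03,0,0,-1],[0,0.02,0,0,-1],[0,0,0,0,-1]]'
```

```text
t: 11.82
tool_pos: [548.7, -181.2, 250.0]
eef_rot: [-0.0, 0.724, 0.69, -0.0]
contact_force: [-1.7, -3.4, -0.2]
gripper_width: -0.0
t: 12.4
tool_pos: [550.3, -157.1, 250.2]
eef_rot: [0.0, 0.724, 0.69, 0.0]
contact_force: [-0.6, -0.7, 0.0]
gripper_width: 0.6
```

```bash
python3 -m crank '[[0,0.02,0,0,-1],[0,0.02,0,0,-1],[0,0.02,0,0,-1],[0,0.02,0,0,-1]]'; python3 -m crank '[[0,0.015,0,0,-1],[0,0.015,0,0,-1]]';python3 -m crank '[[0,0.01,0,0,-1],[0,0.01,0,0,-1]]'
```

```text
t: 12.73
tool_pos: [550.4, -149.4, 250.4]
eef_rot: [0.001, 0.724, 0.69, 0.0]
contact_force: [1.3, -3.1, -1.4]
gripper_width: 0.6
t: 12.9
tool_pos: [550.4, -146.4, 250.4]
eef_rot: [0.001, 0.724, 0.69, 0.0]
contact_force: [2.1, -3.7, -1.1]
gripper_width: 0.5
t: 13.07
tool_pos: [550.4, -144.3, 250.4]
eef_rot: [0.0, 0.724, 0.69, 0.0]
contact_force: [2.2, -3.0, -0.4]
gripper_width: 0.6
```

```bash
for i in 1; do python3 -m crank '[[0,0.01,0,0,-1],[0,0.005,0,0,-1]]'; python3 -m crank '[[0,0.01,0,0,-1]]'; python3 -m crank '[[0,0.01,0,0,-1]]'; done
```

```text
t: 13.23
tool_pos: [550.4, -143.5, 250.4]
eef_rot: [0.001, 0.724, 0.69, -0.0]
contact_force: [2.6, -11.4, -1.9]
gripper_width: 0.2
t: 13.32
tool_pos: [550.4, -143.0, 250.5]
eef_rot: [0.001, 0.724, 0.69, -0.001]
contact_force: [0.9, -18.0, -1.4]
gripper_width: 0.5
t: 13.4
tool_pos: [550.4, -142.7, 250.5]
eef_rot: [0.002, 0.723, 0.69, -0.001]
contact_force: [0.7, -23.0, -2.7]
gripper_width: 0.2
```

```bash
python3 -m crank '[[0,0,0,0,-1],[0,0,0,0,-1],[0,-0.1,0,0,-1],[0,-0.3,0,0,-1],[0,-0.3,0,0,-1],[0,0,0.35,0,-1],[0,0,0.35,0,-1],[0,0,0.35,0,-1],[0,0,0.35,0,-1],[0,0,0.35,0,-1]]'
cat > stroke.py <<'E'
from h import *
import sys
hub=np.array([555.6,31.7])
def c(deg,r=55):
    a=np.radians(deg);u=np.array([np.cos(a),np.sin(a)]);n=np.array([u[1],-u[0]])
    return hub+r*u-(5+10*abs(n[0])+18*abs(n[1]))*n
if __name__=='__main__':
    a,b,st=map(float,sys.argv[1:4]);p=c(a).round(0);print('start',p)
    cmd=p.copy();row=[]
    for d in np.arange(a-st,b-.01,-st):
        dl=((c(d)-cmd)/100).round(2);cmd=cmd+dl*100;row.append((int(d),dl.tolist()))
    for i in range(0,len(row),10): print(row[i:i+10])
E
python3 stroke.py 258 60 8
python3 -c "
from rig import arm;s=arm.read_state();print(s['q'],s['tool_pos'])"
```

```text
t: 14.23
tool_pos: [549.4, -210.6, 426.6]
eef_rot: [-0.001, 0.724, 0.69, -0.0]
contact_force: [0.8, -0.1, -0.5]
gripper_width: 0.6
start [562. -26.]
[(250, [-0.06, -0.01]), (242, [-0.07, -0.0]), (234, [-0.07, 0.0]), (226, [-0.07, 0.02]), (218, [-0.07, 0.03]), (210, [-0.07, 0.04]), (202, [-0.07, 0.06]), (194, [-0.06, 0.06]), (186, [-0.05, 0.08]), (178, [-0.03, 0.08])]
[(170, [-0.03, 0.07]), (162, [-0.01, 0.08]), (154, [-0.01, 0.08]), (146, [0.01, 0.08]), (138, [0.02, 0.09]), (130, [0.04, 0.08]), (122, [0.05, 0.08]), (114, [0.07, 0.07]), (106, [0.08, 0.06]), (98, [0.09, 0.05])]
[(90, [0.1, 0.03]), (82, [0.05, 0.02]), (74, [0.06, 0.01]), (66, [0.06, 0.01])]
[-3.68825671e-01  2.76665123e-01  1.69007543e+00  9.67067337e-04
  1.17676594e+00 -3.20490658e-01] [ 549.3769121  -210.57097806  426.58309167]
```

```bash
python3 -m crank '[[0,0,0.1,0.0796,-1],[0,0,0,0.0796,-1],[0,0,0,0.0796,-1],[0,0,0,0.0796,-1],[0,0,0,0.0796,-1],[0,0,0,0.0796,-1],[0,0,0,0.0796,-1],[0,0,0,0.0796,-1],[0,0,0,0.0796,-1],[0,0,0,0.0796,-1]]' 20
python3 -m crank '[[0.03,0.3,0,0.0796,-1],[0.03,0.3,0,0.0796,-1],[0.03,0.3,0,0.04,-1],[0.03,0.3,0,0,-1],[0.01,0.3,0,0,-1],[0,0.3,0,0,-1],[0,0,0,0,-1],[0,0,0,0,-1]]'
```

```text
t: 15.07
tool_pos: [549.6, -210.5, 434.8]
eef_rot: [-0.001, 0.18, 0.984, 0.001]
contact_force: [-0.1, -0.4, 0.3]
gripper_width: 0.3
t: 15.73
tool_pos: [562.6, -29.5, 435.0]
eef_rot: [-0.001, 0.027, 1.0, 0.0]
contact_force: [-0.7, -0.1, 0.9]
gripper_width: 0.8
```

```bash
python3 -m crank '[[-0.005,0.035,-0.1,0,-1],[0,0,-0.2,0,-1],[0,0,-0.15,0,-1],[0,0,0,0,-1],[0,0,0,0,-1]]'
python3 -m crank '[[-0.06,-0.01,0,0,-1],[-0.07,0,0,0,-1],[-0.07,0,0,0,-1],[-0.07,0.02,0,0,-1]]'
```

```text
t: 16.15
tool_pos: [562.1, -28.2, 389.1]
eef_rot: [-0.001, 0.029, 1.0, 0.0]
contact_force: [0.1, 0.1, 0.3]
gripper_width: 0.4
t: 16.48
tool_pos: [536.2, -26.7, 391.7]
eef_rot: [0.003, 0.029, 1.0, 0.0]
contact_force: [7.4, -0.3, -0.9]
gripper_width: 0.6
```

```bash
python3 -m crank '[[-0.07,0.03,0,0,-1],[-0.07,0.04,0,0,-1],[-0.07,0.06,0,0,-1]]'; python3 -m crank '[[-0.06,0.06,0,0,-1],[-0.05,0.08,0,0,-1],[-0.03,0.08,0,0,-1],[-0.03,0.07,0,0,-1]]'
```

```text
t: 16.73
tool_pos: [515.3, -13.9, 392.1]
eef_rot: [0.004, 0.028, 1.0, -0.0]
contact_force: [7.1, -2.0, 0.6]
gripper_width: 0.4
t: 17.07
tool_pos: [497.7, 15.2, 391.8]
eef_rot: [0.002, 0.028, 1.0, -0.001]
contact_force: [4.2, -5.8, 1.0]
gripper_width: 0.1
```

```bash
python3 -m crank '[[-0.01,0.08,0,0,-1],[-0.01,0.08,0,0,-1],[0.01,0.08,0,0,-1],[0.02,0.09,0,0,-1]]'; python3 -m crank '[[0.04,0.08,0,0,-1],[0.05,0.08,0,0,-1],[0.07,0.07,0,0,-1],[0.08,0.06,0,0,-1]]';  python3 -m crank '[[0.09,0.05,0,0,-1],[0.1,0.03,0,0,-1],[0.05,0.02,0,0,-1],[0.06,0.01,0,0,-1],[0.06,0.01,0,0,-1]]'
python3 - <<'E'
from h import *
print(arm.read_state()['tool_pos'])
for n in['top']: cv2.imwrite(f'pics/{n}4.png',arm.grab_frame(n)[:,:,::-1])
t=cv2.imread('pics/top4.png')
from stroke import hub
for a,p,X in knobs('top',t): print(a,p.round(1),X.round(1),np.hypot(*(X[:2]-hub)).round(),np.degrees(np.arctan2(*(X[:2]-hub)[::-1])).round(1)%360)
E
```

```text
t: 17.4
tool_pos: [498.1, 47.8, 391.2]
eef_rot: [0.001, 0.028, 1.0, -0.001]
contact_force: [0.8, -7.2, 0.3]
gripper_width: 0.4
t: 17.73
tool_pos: [521.4, 77.1, 390.7]
eef_rot: [-0.001, 0.028, 1.0, -0.001]
contact_force: [-2.9, -5.8, 0.7]
gripper_width: 0.7
t: 18.15
tool_pos: [556.8, 89.0, 390.0]
eef_rot: [-0.002, 0.028, 1.0, -0.001]
contact_force: [-7.8, -2.5, 0.6]
gripper_width: 0.4
[556.77895489  88.99598592 389.99986796]
29 [374.6 186.4] [606.4 -64.6 217. ] 109.0 297.8
47 [345.8 212.7] [539.8  11.7 217. ] 25.0 231.7
27 [373.4 216.5] [528.7 -58.6 217. ] 94.0 253.4
27 [324.2 226.8] [504.7  68.1 217. ] 63.0 144.5
69 [327.8 240.6] [469.6  59.6 217. ] 90.0 162.0
```

```bash
python3 -m crank '[[-0.05,0.01,0.1,0,-1],[0,0,0.35,0,-1],[0,0,0.35,0,-1],[0.03,-0.3,0,0,-1],[0.04,-0.3,0,0,-1],[0.04,-0.3,0,0,-1],[0.04,-0.24,0,0,-1],[0,0,0,0,-1],[0,0,0,0,-1]]'
```

```text
t: 18.95
tool_pos: [568.1, -24.3, 471.5]
eef_rot: [0.001, 0.029, 1.0, 0.0]
contact_force: [-0.8, 0.0, -0.3]
gripper_width: 0.0
```

Descend, then push the next spoke; first 66° is free of the stop, then finer.

```bash
python3 -m crank '[[0,0,-0.3,0,-1],[0,0,-0.3,0,-1],[0,0,-0.21,0,-1],[0,0,0,0,-1],[0,0,0,0,-1],[-0.06,-0.01,0,0,-1],[-0.06,-0.01,0,0,-1]]'
python3 -m crank '[[-0.07,0,0,0,-1],[-0.07,0,0,0,-1],[-0.07,0.02,0,0,-1]]'
python3 -m crank '[[-0.07,0.03,0,0,-1],[-0.07,0.04,0,0,-1]]'
python3 stroke.py 210 110 4
```

```text
t: 19.53
tool_pos: [556.7, -25.0, 391.1]
eef_rot: [0.001, 0.028, 1.0, 0.0]
contact_force: [0.2, -0.5, -0.3]
gripper_width: 0.6
t: 19.78
tool_pos: [536.6, -23.5, 391.4]
eef_rot: [0.004, 0.028, 1.0, 0.0]
contact_force: [9.4, 0.0, -0.1]
gripper_width: 0.4
t: 19.95
tool_pos: [522.6, -16.7, 391.6]
eef_rot: [0.004, 0.028, 1.0, -0.0]
contact_force: [6.8, -1.6, 0.5]
gripper_width: 0.6
start [521. -18.]
[(206, [-0.04, 0.03]), (202, [-0.03, 0.03]), (198, [-0.03, 0.03]), (194, [-0.03, 0.03]), (190, [-0.02, 0.04]), (186, [-0.03, 0.04]), (182, [-0.02, 0.04]), (178, [-0.01, 0.04]), (174, [-0.02, 0.04]), (170, [-0.01, 0.03])]
[(166, [-0.01, 0.04]), (162, [-0.0, 0.04]), (158, [-0.01, 0.04]), (154, [-0.0, 0.04]), (150, [0.0, 0.04]), (146, [0.01, 0.04]), (142, [0.01, 0.05]), (138, [0.01, 0.04]), (134, [0.02, 0.04]), (130, [0.02, 0.04])]
[(126, [0.02, 0.04]), (122, [0.03, 0.04]), (118, [0.03, 0.04]), (114, [0.04, 0.03]), (110, [0.03, 0.03])]
```

```bash
python3 -m crank '[[-0.04,0.03,0,0,-1],[-0.03,0.03,0,0,-1]]'; python3 -m crank '[[-0.03,0.03,0,0,-1],[-0.03,0.03,0,0,-1]]'; python3 -m crank '[[-0.02,0.04,0,0,-1],[-0.03,0.04,0,0,-1]]'
```

```text
t: 20.12
tool_pos: [515.2, -10.6, 391.4]
eef_rot: [0.003, 0.028, 1.0, -0.0]
contact_force: [6.4, -3.4, 0.6]
gripper_width: 0.5
t: 20.28
tool_pos: [510.2, -5.1, 391.7]
eef_rot: [0.005, 0.028, 1.0, -0.001]
contact_force: [11.0, -7.3, 0.1]
gripper_width: 0.1
t: 20.45
tool_pos: [505.3, 2.7, 391.8]
eef_rot: [0.005, 0.028, 1.0, -0.001]
contact_force: [9.4, -8.4, 1.0]
gripper_width: 0.4
```

```bash
python3 -m crank '[[-0.02,0.04,0,0,-1],[-0.01,0.04,0,0,-1]]'; python3 -m crank '[[-0.02,0.04,0,0,-1],[-0.01,0.03,0,0,-1]]'; python3 -m crank '[[-0.01,0.04,0,0,-1]]'; python3 -m crank '[[0,0.03,0,0,-1]]'
```

```text
t: 20.62
tool_pos: [501.8, 10.7, 391.7]
eef_rot: [0.004, 0.028, 1.0, -0.001]
contact_force: [7.8, -8.7, 2.1]
gripper_width: 0.3
t: 20.78
tool_pos: [498.7, 17.5, 391.5]
eef_rot: [0.004, 0.028, 1.0, -0.002]
contact_force: [8.3, -11.2, 1.5]
gripper_width: 0.5
t: 20.87
tool_pos: [497.7, 21.2, 391.5]
eef_rot: [0.004, 0.028, 1.0, -0.002]
contact_force: [7.5, -12.9, 1.6]
gripper_width: 0.2
t: 20.95
tool_pos: [497.5, 24.3, 391.4]
eef_rot: [0.004, 0.028, 1.0, -0.002]
contact_force: [5.9, -12.9, 2.9]
gripper_width: 0.3
```

```bash
python3 -m crank '[[0,0.02,0,0,-1],[0,0.02,0,0,-1]]'; python3 -m crank '[[0,0.02,0,0,-1]]'; python3 -m crank '[[0,0.02,0,0,-1]]'
```

```text
t: 21.12
tool_pos: [497.3, 28.2, 391.3]
eef_rot: [0.003, 0.028, 1.0, -0.002]
contact_force: [5.2, -12.7, 1.3]
gripper_width: 0.5
t: 21.2
tool_pos: [497.2, 30.1, 391.2]
eef_rot: [0.003, 0.028, 1.0, -0.002]
contact_force: [5.1, -13.8, 2.3]
gripper_width: 0.6
t: 21.28
tool_pos: [497.0, 32.1, 391.1]
eef_rot: [0.003, 0.028, 1.0, -0.002]
contact_force: [3.1, -12.4, 1.9]
gripper_width: 0.3
```

```bash
python3 -m crank '[[0,0.02,0,0,-1]]'; python3 -m crank '[[0.01,0.02,0,0,-1]]'; python3 -m crank '[[0,0.015,0,0,-1]]'
```

```text
t: 21.37
tool_pos: [496.9, 34.1, 391.0]
eef_rot: [0.002, 0.028, 1.0, -0.002]
contact_force: [2.5, -12.9, 1.4]
gripper_width: 0.3
t: 21.45
tool_pos: [497.6, 36.1, 390.9]
eef_rot: [0.002, 0.028, 1.0, -0.002]
contact_force: [1.0, -12.4, 2.9]
gripper_width: 0.9
t: 21.53
tool_pos: [497.8, 37.6, 390.9]
eef_rot: [0.002, 0.028, 1.0, -0.002]
contact_force: [1.6, -12.1, 1.4]
gripper_width: 0.6
```

```bash
python3 -m crank '[[0.003,0.012,0,0,-1]]'; python3 -m crank '[[0.003,0.01,0,0,-1]]'
```

```text
t: 21.62
tool_pos: [497.9, 38.8, 390.8]
eef_rot: [0.002, 0.028, 1.0, -0.002]
contact_force: [2.1, -12.4, 2.5]
gripper_width: 0.5
t: 21.7
tool_pos: [498.3, 39.8, 390.9]
eef_rot: [0.002, 0.028, 1.0, -0.002]
contact_force: [1.6, -14.1, 1.6]
gripper_width: 0.8
```

```bash
python3 -m crank '[[0.003,0.012,0,0,-1]]'; python3 -m crank '[[0.003,0.01,0,0,-1]]'
```

```text
t: 21.78
tool_pos: [498.5, 40.9, 390.8]
eef_rot: [0.002, 0.028, 1.0, -0.002]
contact_force: [0.5, -11.8, 1.9]
gripper_width: 0.2
t: 21.87
tool_pos: [498.7, 41.9, 390.7]
eef_rot: [0.002, 0.028, 1.0, -0.002]
contact_force: [1.4, -12.3, 2.3]
gripper_width: 0.4
```

```bash
python3 -m crank '[[0.004,0.012,0,0,-1]]'; python3 -m crank '[[0.004,0.012,0,0,-1]]'
```

```text
t: 21.95
tool_pos: [499.0, 43.1, 390.7]
eef_rot: [0.001, 0.028, 1.0, -0.002]
contact_force: [1.2, -13.5, 2.6]
gripper_width: 0.4
t: 22.03
tool_pos: [499.4, 44.3, 390.6]
eef_rot: [0.001, 0.028, 1.0, -0.002]
contact_force: [0.5, -12.6, 2.6]
gripper_width: 0.7
```

```bash
python3 -m crank '[[0.004,0.012,0,0,-1]]'; python3 -m crank '[[0.004,0.012,0,0,-1]]'
```

```text
t: 22.12
tool_pos: [499.7, 45.3, 390.6]
eef_rot: [0.001, 0.028, 1.0, -0.002]
contact_force: [-0.2, -18.3, 3.4]
gripper_width: 0.7
t: 22.2
tool_pos: [500.0, 46.0, 390.6]
eef_rot: [0.001, 0.028, 1.0, -0.003]
contact_force: [-1.9, -24.3, 4.2]
gripper_width: 0.3
```

```bash
python3 -m crank '[[0,0,0,0,-1],[0,0,0,0,-1],[0,0,0,0,-1]]'; python3 -m crank '[[0.0,0.004,0,0,-1],[0,0,0,0,-1]]'
python3 - <<'E'
from h import *
from stroke import hub
cv2.imwrite('pics/top5.png',arm.grab_frame('top')[:,:,::-1]);t=cv2.imread('pics/top5.png')
for a,p,X in knobs('top',t): print(a,p.round(1),X.round(1),np.hypot(*(X[:2]-hub)).round(),np.degrees(np.arctan2(*(X[:2]-hub)[::-1])).round(1)%360)
E
```

```text
t: 22.45
tool_pos: [500.0, 45.8, 390.6]
eef_rot: [0.001, 0.028, 1.0, -0.003]
contact_force: [-1.2, -19.9, 3.8]
gripper_width: 0.2
t: 22.62
tool_pos: [500.0, 46.0, 390.6]
eef_rot: [0.001, 0.028, 1.0, -0.003]
contact_force: [-1.9, -21.0, 4.1]
gripper_width: 0.5
68 [356.8 177.7] [630.1 -19.2 217. ] 90.0 325.7
73 [309.2 187.2] [607.4 104.3 217. ] 89.0 54.5
```

```bash
python3 -m crank '[[-0.01,-0.1,0,0,-1],[-0.05,-0.1,0,0,-1],[0,0,0.3,0,-1],[0,0,0.3,0,-1],[0,0,0.3,0,-1],[-0.3,0,0,0,-1],[-0.3,0.1,0,0,-1],[-0.2,0.3,0,0,-1],[0,0.35,0,0,-1],[0,0.35,0,0,-1]]'
python3 -m crank '[[0,0.35,0,0,-1],[0,0.35,0,0,-1],[0,0.35,0,0,-1],[0,0,0,0,-1]]'
python3 - <<'E'
from h import *
from stroke import hub
for n in['scene','top']: cv2.imwrite(f'pics/{n}6.png',arm.grab_frame(n)[:,:,::-1])
t=cv2.imread('pics/top6.png');s=cv2.imread('pics/scene6.png')
for a,p,X in knobs('top',t): print(a,p.round(1),X.round(1),np.hypot(*(X[:2]-hub)).round(),np.degrees(np.arctan2(*(X[:2]-hub)[::-1])).round(1)%360)
cv2.imwrite('pics/c6.png',np.hstack([cv2.resize(a,(400,400),interpolation=cv2.INTER_CUBIC) for a in(t[155:275,290:410],s[180:300,280:400])]))
E
```

```text
t: 23.5
tool_pos: [412.4, 138.9, 480.2]
eef_rot: [0.001, 0.029, 1.0, 0.001]
contact_force: [1.3, 0.7, -0.2]
gripper_width: 0.3
t: 23.83
tool_pos: [413.7, 247.6, 479.8]
eef_rot: [0.0, 0.027, 1.0, 0.002]
contact_force: [-0.2, -0.9, -0.7]
gripper_width: 0.3
66 [356.8 177.7] [630.2 -19.3 217. ] 90.0 325.6
65 [308.9 187.1] [607.7 105.1 217. ] 90.0 54.6
65 [367.4 226.2] [504.2 -42.4 217. ] 90.0 235.2
64 [318.1 235.9] [481.9  84.1 217. ] 90.0 144.6
```

View pics/c6.png

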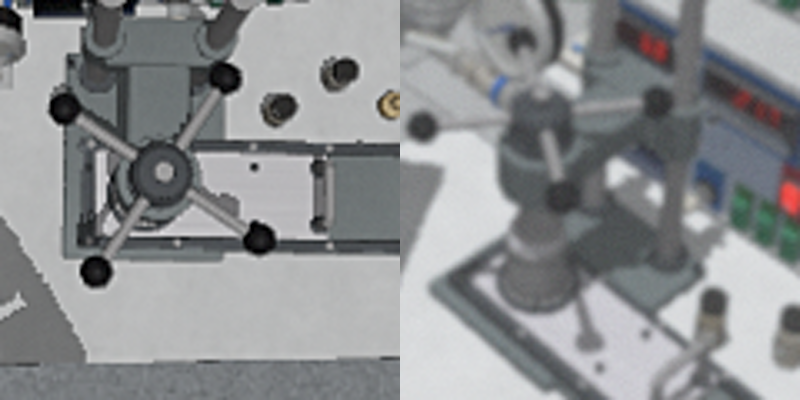

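```bash
python3 -c "
from h import *
print(ray('top',290+320/3.333,155+195/3.333,74));print(arm.job_done())"
```

```text
[ 545.96362038 -121.25968545   74.        ]
the job is handed in; nothing more can be done
None
```

The cell is closed and the job is handed in at about 24 s of robot time; hand-in gave no verdict, so the result rests on my own checks below.

**What I did:** I set the cell upright in the nest and let it go. Then I pushed the shuttle home by its handle and turned the capstan clockwise in two strokes, pushing two spokes one after the other. After that I backed the arm clear.

**Shuttle stop:** The force rose from about 3 N to 23 N at the end of travel, while the tool moved only 1.6 mm. The last picture shows the nest under the ram. My rough handle position from that picture (y ≈ -121 mm) is about 7 mm further in than the -128 mm I expected. I read that as pixel reading error, since the stop had been felt.

**Lid pressing:** The pushing force went from about 7 N to 13 N over the last 51° of turning. That is about 4.9 mm of ram travel, which fits a lid standing 4 to 6 mm proud.

**Capstan stop:** The capstan stopped dead at about 24 N, the highest force I read anywhere on the press. It turned about 281° (4.9 rad) in all. After the arm withdrew, the spokes had moved by no more than 0.1°.

**Not measured:** I did not measure how far the lid is in. The camera cannot see it clearly under the ram, so "home" is inferred from the stop and the travel. I also did not measure the bystanders afterwards. Nothing met resistance on the way, and the two vials and the edge of the brass weight in the last picture look undisturbed.

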